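Vent the mushroom fruiting tub with its paddle

TASK

Air the mushroom tub: press its red paddle down until the blue lid is wide open and keep it pressed for about three seconds. Then let the paddle come up slowly under your fingertips until the lid is fully shut, never letting it slam, and take the hand away. Work the lid by the paddle only, do not touch the lid itself, pick nothing up, and leave the grow bag, jar, loose cap and scalpel where they are.

Things in the scene. Friction and masses are not known exactly. Their poses are not given: they have to be found in the camera images.
- tub: White plastic fruiting tub fixed to the bench, 180 (its x) x 240 (its y) x 150 mm high, walls 5 mm. Origin: centre of its underside, on the bench. Its -x side is the front, where the red paddle sticks out towards the robot; the tub may stand turned by up to 0.6 rad.
- paddle_top (a point): Centre of the upper face of the red paddle, a flat plate 50 (tub x) x 56 (tub y) x 10 mm thick in front of the tub: 100 mm out from the front wall (tub x = -190 mm), 90 mm above the bench with the lid shut. Moves with the paddle: at full press 51 mm lower and 6 mm nearer the tub. A steel crossbar 60 mm nearer the tub joins it to two side arms, 140 mm either side of the middle.
- paddle: The whole paddle lever: red plate, steel crossbar and side arms, in one piece. Origin: on its hinge axis in the middle of the tub, 170 mm behind the plate's centre and 85 mm above the bench; x points away from the red plate along the lever, y along the hinge axis.
- lever (a joint): Angle of the paddle lever: 0 = paddle up and level, lid shut; 0.30 rad = paddle fully down against its stop. It has no spring: the lid's weight brings the paddle back up. Pressing at the paddle's centre takes about 5 to 10 N at first, falling to about half as the lid rises.
- lid (a joint): Angle of the blue lid, linked to the lever by side rods: lid angle = 3.4 x lever angle. 0 = shut on the rim, 1.02 rad = wide open. Nothing brakes it: let go, it drops at once and slams. Eased down well, it sinks at 0.2 to 0.6 rad/s, which is 10 to 30 mm/s at the paddle's centre.
- lid_panel: The blue plastic lid plate, 190 x 250 x 8 mm with a brown filter disc, lying over the tub's rim 160 mm above the bench, hinged along the tub's far (+x) edge; its front edge rises and swings away from the robot as it opens. Origin: middle of its front edge (underside). Not to be touched.
- grow_bag: Loose white and brown cylindrical grow bag with red neck and brown cap, 111 mm diameter, 222 mm tall, standing beside the tub. Origin: centre of its underside. Leave alone.
- jar: Loose amber jar with white cap, 60 mm diameter, 100 mm tall, standing beside the tub on the other side from the bag. Origin: centre of its underside. Leave alone.
- cap: Loose brown bag cap, 48 mm diameter, 24 mm tall, lying near the paddle. Origin: centre of its underside. Leave alone.
- scalpel: Loose metal scalpel, about 145 mm long (its x), 12 mm wide, 8 mm thick, lying near the paddle. Origin: middle of its underside. Leave alone.

How it is judged:
By the outcome, as a careful person would: the job done as asked, in the order asked, and still so for the second after the job is handed in, with the robot touching nothing.
It also fails if it takes over 50 s, if anything falls off the work surface, if the arm or the gripper's body presses on something with over 40 N, if the wrist force passes 120 N, or if a joint passes its speed limit or range.

ROBOT

A 7-joint arm with a two-finger parallel gripper is mounted at the origin on the work surface. World frame = base frame: x ahead of the robot, y to its left, z up, the work surface at z = 0. Lengths are in m, angles in rad, forces in N, time in s.
With the tool pointing down it reaches from about 0.425 to 0.925 m from the base axis. Payload 6.8 kg.
Tool frame: the origin (TCP) lies on the centre line of the jaws, within the pads' length; the fingertips stand 19 mm ahead of it and the grasp point (between the pads) is the TCP (bot.tcp_to_tips is the distance from the TCP to the fingertips, in m); x points along the fingers, y is the direction in which the jaws open and shut, and the axes are right-handed (so a half turn about x gives the same grasp; the last joint's range is limited). The gripper opens to 85 mm and grips with 20 to 120 N. Pads are 22 mm wide; open, the fingers measure 114 mm over their backs; the gripper's body (76 mm by 85 mm) begins 54 mm behind the grasp point. The pads swing forward as they close: fully open they stand 13 mm farther back than shut.
Start: joints at [1.171, 0.477, 0.022, 1.555, -0.011, 1.109, -0.083], TCP at [0.194, -0.646, 0.25] pointing down, gripper open.
Joint ranges: [-2.96, 2.96], [-0.34, 2.1], [-1.41, 1.46], [0.24, 2.44], [-1.37, 4.51], [0.17, 1.92], [-2.96, 2.96]. Speed limits (rad/s): [2.39, 2.39, 3.14, 3.14, 3.14, 3.14, 3.14].

INTERFACE

Orientations are given as a unit quaternion [w, x, y, z].
In Python, from station import status, eyes, bot gives the robot as it stands.
- The arm moves only by the tool apply_moves, never from a script. Its arguments are lists of equal length, an entry for each row: "travel": the shift along the tool's x, y, z in cm, a list of three; "turn": the turn, a rotation vector about the tool's x, y, z in rad, a list of three; "grip": the closure, from 0 (fully open) to 1 (shut). In form: {"travel": [[tx, ty, tz], ...], "turn": [[wx, wy, wz], ...], "grip": [grip, ...]}. A call has 1 to 8 rows; each row shifts and turns the pose as measured when the row begins, along the tool's axes as they then stand; what a row does not reach is not made up. A row lasts 1/12 s, in which the tool goes at most 41.7 mm and 7.16 degrees, less where a joint would pass 70% of its speed; a pose out of reach is approached as far as the arm can. A call is refused whole if a number of a shift passes 4.17 or a number of a turn 0.125, either way. A call with a gripper value outside its range is refused whole. The fingers move at their own pace and stop on an object; "newtons" is the grip in N (left out, the last holds). Time passes only in rows, so rows that do not move let the fingers close. It gives the time, the measured TCP pose, the force and the opening at its end, in the units of the state.
- status.get_obs(): the state, without advancing time (a new reading comes with each control period).
- eyes.read_camera(name): name is "scene" or "top"; returns the picture (480x640x3 uint8, red, green, blue); there is no depth.
- eyes.calibration(name): a dict with "intrinsics" (3x3 intrinsics, pixels), "xyz" and "attitude" of the camera in the world. Camera axes: x right, y down, z forward; pixel columns grow to the right and rows downward; lengths in m; the calibration is good to about 2 mm. A picture is of the moment at which its call begins. calibration takes no time and is no camera call.
- bot.hand_in(): hands the job in, once; it reports no verdict.
Trained networks look in the newest picture that a camera, given by its name, has taken for a name from the list of things; names that differ only in an ending like _2 or _b are one class to them, and where a whole thing is asked for, a point or a joint stands for the part that bears it (a point fixed in the world has none). Each returns a list of dicts, best first, with "score" (0 to 1); they miss things now and then, are a little off and sometimes report something else, mostly with a low value. They report only what shows in the picture. A call takes as long as a camera call.
- eyes.masks_of(thing, camera): "region" (480x640 bool, what is visible of it) and "rect" ([left, top, right, bottom] in pixels, round what is visible of it).
The state is a dict: "t": time; "q": joint angles; "joint_vel": joint speeds; "joint_torque": joint torques, N m; "eef_pos": TCP position; "tool_rot": TCP orientation; "contact_force": force on the tool from outside, world axes, zero at the start; "torque": the same for the moment, N m; "gripper_width": opening from 0.0 (shut) to 1.0 (fully open).
Only numpy, scipy, OpenCV 4.12 (cv2) and the standard library are available. Lean on these libraries where they do the work, as an engineer would, in place of code of your own. Each camera call takes 0.05 s, during which the arm holds its last target. There are 200 camera calls.

## Working session

There is one attempt and no reset: what is moved stays moved. The work goes in short steps, Python scripts to look and compute and a tool call to move; the robot and the scene stay as the last step left them, time stands still between calls to the robot, and variables do not carry over. Pictures are saved under pics/ and viewed, about 8 in all and at most 12, crops included, and the job is handed in when it is done.

Besides the shell and the picture viewer there is one more tool, called after "Call:" as name(argument=value, ...), one argument or row to a line, values as JSON. apply_moves: Moves the arm, as the interface text tells. Its arguments: {"type":"object","properties":{"travel":{"type":"array"},"turn":{"type":"array"},"grip":{"type":"array"},"newtons":{"type":"number"}},"required":["travel","turn","grip"]}

```bash
mkdir -p pics; cat > h.py <<'E'
import numpy as np, cv2
from scipy.spatial.transform import Rotation as R
from station import status, eyes, bot
def cal(n):
    c=eyes.calibration(n); K=np.array(c["intrinsics"]); a=np.array(c["attitude"],float)
    M=a if a.shape==(3,3) else R.from_quat(a[[1,2,3,0]]).as_matrix()
    return K,np.array(c["xyz"]),M
def unproj(n,uv,z):
    K,t,M=cal(n); d=M@np.linalg.solve(K,[uv[0],uv[1],1]); return t+d*(z-t[2])/d[2]
def proj(n,P):
    K,t,M=cal(n); p=(np.atleast_2d(P)-t)@M@K.T; return p[:,:2]/p[:,2:]
E
python3 - <<'E'
from h import *
for n in("scene","top"):
    im=eyes.read_camera(n); cv2.imwrite(f"pics/{n}0.png",im[:,:,::-1])
    print(n,eyes.calibration(n))
    for th in("paddle_top","lid_panel","tub"):
        for r in eyes.masks_of(th,n)[:2]:
            m=r["region"]; v,u=np.nonzero(m); 
            print(th,round(r["score"],2),r["rect"],m.sum(),u.mean(),v.mean(), cv2.minAreaRect(np.c_[u,v].astype(np.float32)))
    hsv=cv2.cvtColor(im,cv2.COLOR_RGB2HSV); 
o=status.get_obs(); print(o)
E
```

```text
scene {'intrinsics': array([[573.28349583,   0.        , 315.21281419],
       [  0.        , 573.28349583, 243.34023333],
       [  0.        ,   0.        ,   1.        ]]), 'xyz': array([1.02249107, 0.61388001, 1.04072876]), 'attitude': array([-0.1023414 ,  0.32564049,  0.88874314, -0.30597407])}
paddle_top 0.88 [256.5, 176.2, 316.2, 297.1] 885 288.56949152542376 214.07005649717513 ((290.02789306640625, 237.67117309570312), (47.873756408691406, 123.4087905883789), 9.1805419921875)
lid_panel 0.59 [153.6, 166.0, 303.8, 279.4] 9386 227.9911570424036 219.26507564457702 ((224.93629455566406, 214.09893798828125), (131.38075256347656, 90.69383239746094), 35.97238540649414)
tub 0.94 [152.6, 158.4, 317.4, 320.0] 15143 234.598428316714 234.933764775804 ((237.00653076171875, 221.4082794189453), (157.83865356445312, 141.18243408203125), 37.746803283691406)
top {'intrinsics': array([[480.98247256,   0.        , 320.07267945],
       [  0.        , 480.98247256, 239.10583293],
       [  0.        ,   0.        ,   1.        ]]), 'xyz': array([0.45307644, 0.07128328, 1.0185456 ]), 'attitude': ar
[... 631 characters left out ...]
': array([ 1.17090587,  0.4771542 ,  0.02240022,  1.55557083, -0.01152977,
        1.10931341, -0.08313725]), 'joint_vel': array([-9.02125729e-05, -1.52372614e-03, -1.83198101e-03, -1.10006748e-03,
       -1.64617266e-03,  1.53462187e-03,  1.72358672e-04]), 'joint_torque': array([-1.73776345e-03, -5.95632434e+01,  1.60380330e+00, -2.81120431e+01,
        1.23169002e-02,  3.92089103e-03, -8.25006794e-06]), 'eef_pos': array([ 0.19415657, -0.64638752,  0.25013217]), 'tool_rot': array([-0.10266016, -0.69958507, -0.1028842 ,  0.69961165]), 'contact_force': array([-0.46323764, -0.54932024, -0.0230045 ]), 'torque': array([ 0.03027699, -0.00105435, -0.05946618]), 'gripper_width': 0.9965978497213609}
```

View pics/top0.png

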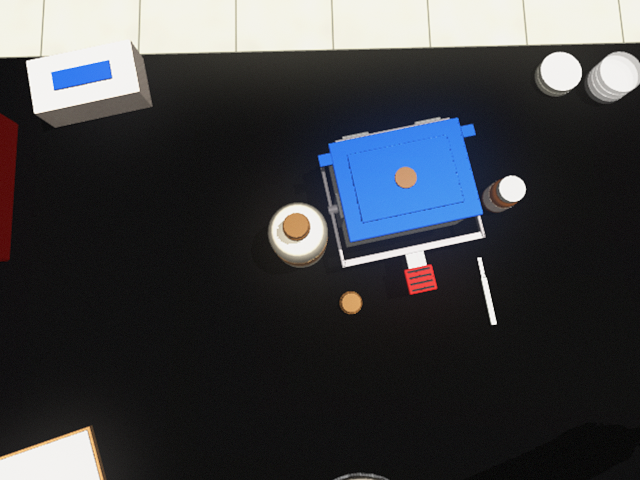

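View pics/scene0.png

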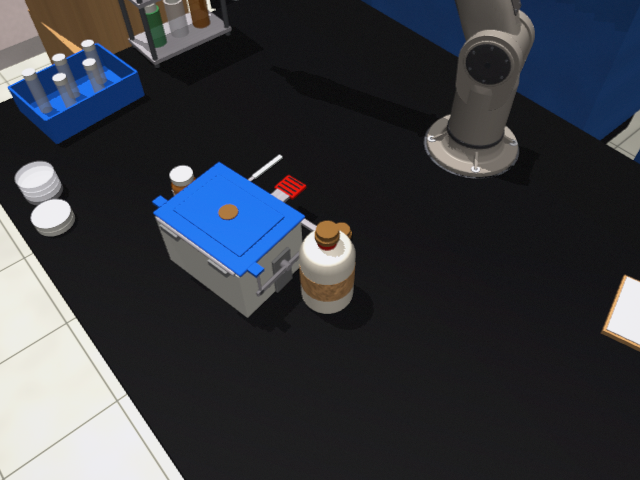

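The top picture shows the red plate near (421,279), with the scalpel at (487,290) and the loose cap at (351,302), both clear of it. The tub is turned by roughly 0.2 rad. In the scene picture the red plate is at (290,187).

```bash
python3 - <<'E'
from h import *
from scipy.optimize import least_squares
def red(n):
    im=cv2.imread(f"pics/{n}0.png"); h=cv2.cvtColor(im,cv2.COLOR_BGR2HSV)
    m=((h[...,0]<8)|(h[...,0]>172))&(h[...,1]>150)&(h[...,2]>80)
    m=cv2.morphologyEx(m.astype(np.uint8),cv2.MORPH_CLOSE,np.ones((7,7)))
    k,l,s,c=cv2.connectedComponentsWithStats(m)
    for i in range(1,k):
        if s[i,4]>150: print(n,s[i],c[i])
    w={"top":(421,279),"scene":(290,187)}[n]
    i=min(range(1,k),key=lambda i:np.hypot(*(c[i]-w)) if s[i,4]>100 else 1e9)
    v,u=np.nonzero(l==i); r=cv2.minAreaRect(np.c_[u,v].astype(np.float32)); print(r); return c[i],cv2.boxPoints(r)
ct,bt=red("top"); cs,bs=red("scene")
print("top@.09",unproj("top",ct,.09),"scene@.09",unproj("scene",cs,.09))
P=np.array([unproj("top",b,.088) for b in bt]); print(P)
for a,b in zip(P,np.roll(P,-1,0)): d=b-a; print(np.linalg.norm(d),np.arctan2(d[1],d[0]))
# lid mask corners at z=.168
r=eyes.read_camera("top"); m=max(eyes.masks_of("lid_panel","top"),key=lambda r:r["score"])["region"]
# crossbar ends (front corners) at z ~.09
a,b=unproj("top",(344,264),.09),unproj("top",(484,235),.09); d=a-b; print("bar",a,b,np.linalg.norm(d),np.arctan2(-d[0],d[1]))
print(bot.tcp_to_tips)
o=status.get_obs(); q=o["tool_rot"]; print(R.from_quat(np.array(q)[[1,2,3,0]]).as_matrix().round(3))
for n,uv,z in(("scal",(487,290),.01),("cap",(351,302),.024)): print(n,unproj("top",uv,z))
E
```

```text
top [   0  114   18  146 1852] [  6.21706263 180.92818575]
top [404 264  34  31 751] [420.35153129 279.31158455]
((420.283935546875, 279.04913330078125), (26.372909545898438, 29.519927978515625), 77.19573211669922)
scene [274 175  32  24 420] [290.46904762 185.94047619]
((290.0898742675781, 186.05616760253906), (26.711946487426758, 19.291961669921875), 32.0053825378418)
top@.09 [ 0.49987199 -0.12600987  0.09      ] scene@.09 [ 0.50180254 -0.12207578  0.09      ]
[[ 0.51990054 -0.09381375  0.088     ]
 [ 0.53110687 -0.15035413  0.088     ]
 [ 0.48116639 -0.15867837  0.088     ]
 [ 0.47014468 -0.1025366   0.088     ]]
0.05764022962185872 -1.3751317624169683
0.05062948136455224 -2.976427956244257
0.057213427181696974 1.764650266963039
0.05051469492770822 0.17354925934802384Traceback (most recent call last):
  File "<stdin>", line 18, in <module>
ValueError: max() iterable argument is empty
```

```bash
python3 - <<'E'
from h import *
a,b=unproj("top",(344,264),.09),unproj("top",(484,235),.09); d=a-b; print("bar",a,b,np.linalg.norm(d),np.arctan2(-d[0],d[1]))
print(bot.tcp_to_tips)
o=status.get_obs(); M=R.from_quat(np.array(o["tool_rot"])[[1,2,3,0]]).as_matrix(); print(M.round(3))
for n,uv,z in(("scal",(487,290),.01),("cap",(351,302),.024)): print(n,unproj("top",uv,z))
g=np.array([.498,-.1255,.25]); print("delta tool cm",M.T@(g-o["eef_pos"])*100)
E
```

```text
bar [0.53337975 0.02016094 0.09      ] [ 0.58284684 -0.25521907  0.09      ] 0.27978767595821324 0.17773656225541754
0.019
[[ 0.     0.288 -0.958]
 [ 0.    -0.958 -0.288]
 [-1.    -0.    -0.   ]]
scal [ 0.47791972 -0.28098709  0.01      ]
cap [0.46062258 0.00481945 0.024     ]
delta tool cm [ 3.05504067e-02 -4.11565428e+01 -4.40827879e+01]
```

Call:
apply_moves(
  travel=[
    [0, 0, 0],
    [0, -2.5, -2.15],
    [0, -2.5, -2.15],
    [0, -2.5, -2.15],
    [0, -2.5, -2.15],
    [0, -2.5, -2.15],
    [0, -2.5, -2.15],
    [0, -2.5, -2.15],
  ],
  turn=[
    [0.114, 0, 0],
    [0, 0, 0],
    [0, 0, 0],
    [0, 0, 0],
    [0, 0, 0],
    [0, 0, 0],
    [0, 0, 0],
    [0, 0, 0],
  ],
  grip=[1, 1, 1, 1, 1, 1, 1, 1],
)

```text
t: 1.17
eef_pos: [0.3098, -0.4485, 0.2491]
tool_rot: [-0.057, -0.704, -0.053, 0.706]
contact_force: [0.9, -0.4, 0.6]
gripper_width: -0.002
```

Call:
apply_moves(
  travel=[
    [0, -2.5, -2.15],
    [0, -2.5, -2.15],
    [0, -2.5, -2.15],
    [0, -2.5, -2.15],
    [0, -2.5, -2.15],
    [0, -2.5, -2.15],
    [0, -2.5, -2.15],
    [0, -2.5, -2.15],
  ],
  turn=[
    [0, 0, 0],
    [0, 0, 0],
    [0, 0, 0],
    [0, 0, 0],
    [0, 0, 0],
    [0, 0, 0],
    [0, 0, 0],
    [0, 0, 0],
  ],
  grip=[1, 1, 1, 1, 1, 1, 1, 1],
)

```text
t: 1.83
eef_pos: [0.4538, -0.2127, 0.2498]
tool_rot: [0.058, 0.705, 0.051, -0.705]
contact_force: [0.8, -1.0, -0.2]
gripper_width: 0.001
```

Call:
apply_moves(
  travel=[
    [0, -2.5, -1.8],
    [0, -2.5, -1.8],
    [0, -2.0, -1.5],
    [0, -1.0, -0.7],
    [0, 0, 0],
    [3, 0, 0],
    [3, 0, 0],
    [3, 0, 0],
  ],
  turn=[
    [0, 0, 0],
    [0, 0, 0],
    [0, 0, 0],
    [0, 0, 0],
    [0, 0, 0],
    [0, 0, 0],
    [0, 0, 0],
    [0, 0, 0],
  ],
  grip=[1, 1, 1, 1, 1, 1, 1, 1],
)

```text
t: 2.5
eef_pos: [0.5113, -0.1137, 0.166]
tool_rot: [0.064, 0.713, 0.055, -0.696]
contact_force: [1.0, -0.4, -0.0]
gripper_width: 0.001
```

```bash
python3 - <<'E'
from h import *
o=status.get_obs(); M=R.from_quat(np.array(o["tool_rot"])[[1,2,3,0]]).as_matrix(); print(o["eef_pos"],o["contact_force"],o["joint_vel"].round(2))
print("delta",M.T@(np.array([.498,-.1255,.125])-o["eef_pos"])*100, proj("top",o["eef_pos"]+.019*M[:,0]))
im=eyes.read_camera("top"); cv2.imwrite("pics/top1.png",cv2.resize(im[100:340,280:600,::-1],None,fx=2,fy=2))
E
```

```text
[ 0.5113195  -0.11369688  0.16599588] [ 0.96013216 -0.36773473 -0.04108272] [-0.08  0.5   0.09  0.31  0.25 -0.8  -0.2 ]
delta [4.0798299  0.87890119 1.59886549] [[419.90503747 271.15373217]]
```

View pics/top1.png

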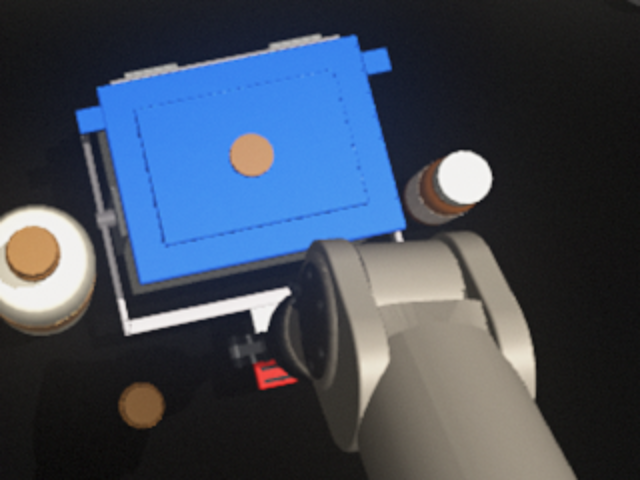

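Call:
apply_moves(
  travel=[
    [0, 0.9, 1.6],
    [0, 0, 0],
    [0, 0, 0],
  ],
  turn=[
    [0, 0, 0],
    [0, 0, 0],
    [0, 0, 0],
  ],
  grip=[1, 1, 1],
)

```text
t: 2.8
eef_pos: [0.4895, -0.1278, 0.1579]
tool_rot: [0.062, 0.707, 0.055, -0.703]
contact_force: [0.8, 0.8, 1.2]
gripper_width: 0.002
```

```bash
cat > s.py <<'E'
from h import *
o=status.get_obs(); M=R.from_quat(np.array(o["tool_rot"])[[1,2,3,0]]).as_matrix(); print(o["t"],o["eef_pos"].round(4),o["contact_force"].round(2),o["joint_vel"].round(2),M.round(3).tolist())
print("delta",M.T@(np.array([.498,-.1255,.115])-o["eef_pos"])*100)
E
python3 s.py
```

```text
2.8 [ 0.4895 -0.1278  0.1579] [0.78 0.76 1.21] [ 0.04 -0.01  0.03  0.03  0.01  0.03  0.02] [[0.006, 0.164, -0.986], [-0.009, -0.986, -0.164], [-1.0, 0.01, -0.005]]
delta [ 4.29144982 -0.13125075 -0.85088515]
```

Call:
apply_moves(
  travel=[
    [1.2, -0.1, -0.8],
    [1.2, 0, 0],
    [1.0, 0, 0],
    [0.5, 0, 0],
    [0, 0, 0],
  ],
  turn=[
    [0, 0, 0],
    [0, 0, 0],
    [0, 0, 0],
    [0, 0, 0],
    [0, 0, 0],
  ],
  grip=[1, 1, 1, 1, 1],
)

```text
t: 3.22
eef_pos: [0.4988, -0.1293, 0.1204]
tool_rot: [0.061, 0.708, 0.052, -0.701]
contact_force: [0.0, -0.4, 0.5]
gripper_width: -0.0
```

```bash
python3 s.py;python3 - <<'E'
from h import *
im=eyes.read_camera("scene"); cv2.imwrite("pics/sc1.png",cv2.resize(im[100:300,190:390,::-1],None,fx=3,fy=3))
E
```

```text
3.2167 [ 0.4988 -0.1293  0.1204] [ 0.03 -0.41  0.47] [ 0.   -0.   -0.   -0.   -0.    0.01  0.  ] [[0.011, 0.16, -0.987], [-0.012, -0.987, -0.16], [-1.0, 0.014, -0.009]]
delta [ 0.53151772 -0.39330781  0.02492966]
```

View pics/sc1.png

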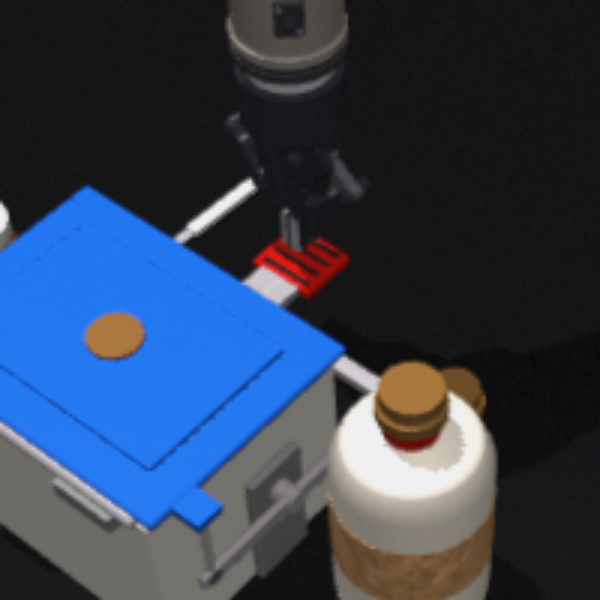

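The fingertips are about 10 mm above the plate, at about (290,245) in the crop. Next, a small sideways correction, then I press.

Call:
apply_moves(
  travel=[
    [0.3, -0.4, 0],
    [0.3, 0, 0],
    [0.3, 0, 0],
    [0.3, 0, 0],
    [0.3, 0, 0],
    [0.3, 0, 0],
  ],
  turn=[
    [0, 0, 0],
    [0, 0, 0],
    [0, 0, 0],
    [0, 0, 0],
    [0, 0, 0],
    [0, 0, 0],
  ],
  grip=[1, 1, 1, 1, 1, 1],
)

```text
t: 3.77
eef_pos: [0.4992, -0.125, 0.1037]
tool_rot: [0.062, 0.709, 0.052, -0.7]
contact_force: [-3.4, 0.4, 7.1]
gripper_width: 0.002
```

Call:
apply_moves(
  travel=[
    [0.4, 0, -0.03],
    [0.4, 0, -0.03],
    [0.4, 0, -0.03],
    [0.4, 0, -0.03],
    [0.4, 0, -0.05],
    [0.4, 0, -0.05],
    [0.4, 0, -0.05],
    [0.4, 0, -0.05],
  ],
  turn=[
    [0, 0, 0],
    [0, 0, 0],
    [0, 0, 0],
    [0, 0, 0],
    [0, 0, 0],
    [0, 0, 0],
    [0, 0, 0],
    [0, 0, 0],
  ],
  grip=[1, 1, 1, 1, 1, 1, 1, 1],
)

```text
t: 4.43
eef_pos: [0.5021, -0.1245, 0.0733]
tool_rot: [0.062, 0.709, 0.052, -0.701]
contact_force: [-1.0, 0.5, 4.4]
gripper_width: 0.001
```

Call:
apply_moves(
  travel=[
    [0.4, 0, -0.06],
    [0.4, 0, -0.08],
    [0.4, 0, -0.08],
    [0.3, 0, -0.08],
    [0.2, 0, -0.05],
  ],
  turn=[
    [0, 0, 0],
    [0, 0, 0],
    [0, 0, 0],
    [0, 0, 0],
    [0, 0, 0],
  ],
  grip=[1, 1, 1, 1, 1],
)

```text
t: 4.85
eef_pos: [0.5055, -0.124, 0.0591]
tool_rot: [0.063, 0.708, 0.051, -0.702]
contact_force: [-17.6, 3.8, 51.6]
gripper_width: -0.001
```

Call:
apply_moves(
  travel=[
    [0, 0, 0.03],
  ],
  turn=[
    [0, 0, 0],
  ],
  grip=[1],
)

```text
t: 4.93
eef_pos: [0.5051, -0.1239, 0.0603]
tool_rot: [0.063, 0.708, 0.051, -0.702]
contact_force: [-1.7, 1.9, 2.2]
gripper_width: 0.0
```

Call:
apply_moves(
  travel=[
    [0.08, 0, 0],
    [0.03, 0, 0],
  ],
  turn=[
    [0, 0, 0],
    [0, 0, 0],
  ],
  grip=[1, 1],
)

```text
t: 5.1
eef_pos: [0.5052, -0.1239, 0.0601]
tool_rot: [0.063, 0.708, 0.051, -0.702]
contact_force: [-2.3, 0.5, 6.4]
gripper_width: -0.002
```

```bash
python3 s.py;python3 - <<'E'
from h import *
im=eyes.read_camera("scene"); cv2.imwrite("pics/sc2.png",cv2.resize(im[60:320,130:390,::-1],None,fx=2.2,fy=2.2))
E
```

```text
5.1 [ 0.5052 -0.1239  0.0601] [-2.34  0.48  6.4 ] [-0. -0.  0.  0.  0.  0. -0.] [[0.01, 0.16, -0.987], [-0.017, -0.987, -0.161], [-1.0, 0.019, -0.007]]
delta [-5.48838067  0.14921903  0.69894357]
```

View pics/sc2.png

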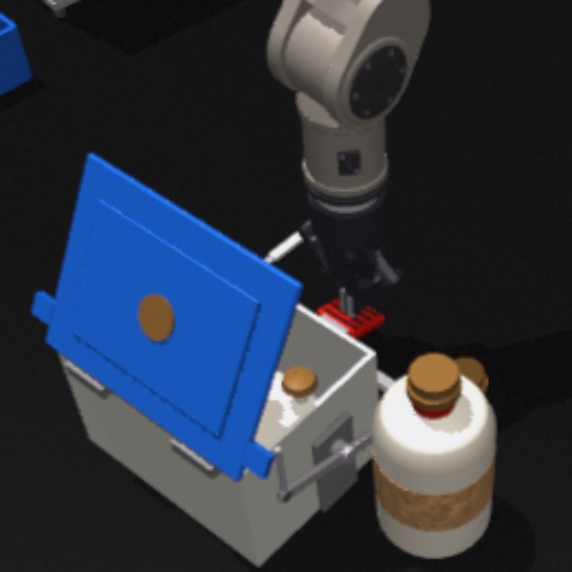

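The lid is wide open and well clear of the hand, with the fingertips on the red plate at (345,300) in the crop. Next I hold it for about 3 s.

Call:
apply_moves(
  travel=[
    [0.03, 0, 0],
    [0.03, 0, 0],
    [0.03, 0, 0],
    [0.03, 0, 0],
    [0.03, 0, 0],
    [0.03, 0, 0],
    [0.03, 0, 0],
    [0.03, 0, 0],
  ],
  turn=[
    [0, 0, 0],
    [0, 0, 0],
    [0, 0, 0],
    [0, 0, 0],
    [0, 0, 0],
    [0, 0, 0],
    [0, 0, 0],
    [0, 0, 0],
  ],
  grip=[1, 1, 1, 1, 1, 1, 1, 1],
)

```text
t: 5.82
eef_pos: [0.5052, -0.1238, 0.06]
tool_rot: [0.064, 0.707, 0.05, -0.702]
contact_force: [-3.5, 0.4, 10.0]
gripper_width: 0.001
```

Call:
apply_moves(
  travel=[
    [0.03, 0, 0],
    [0.03, 0, 0],
    [0.03, 0, 0],
    [0.03, 0, 0],
    [0.03, 0, 0],
    [0.03, 0, 0],
    [0.03, 0, 0],
    [0.03, 0, 0],
  ],
  turn=[
    [0, 0, 0],
    [0, 0, 0],
    [0, 0, 0],
    [0, 0, 0],
    [0, 0, 0],
    [0, 0, 0],
    [0, 0, 0],
    [0, 0, 0],
  ],
  grip=[1, 1, 1, 1, 1, 1, 1, 1],
)

```text
t: 6.48
eef_pos: [0.5052, -0.1238, 0.06]
tool_rot: [0.064, 0.707, 0.049, -0.703]
contact_force: [-2.8, 0.7, 9.8]
gripper_width: 0.003
```

Call:
apply_moves(
  travel=[
    [0.03, 0, 0],
    [0.03, 0, 0],
    [0.03, 0, 0],
    [0.03, 0, 0],
    [0.03, 0, 0],
    [0.03, 0, 0],
    [0.03, 0, 0],
    [0.03, 0, 0],
  ],
  turn=[
    [0, 0, 0],
    [0, 0, 0],
    [0, 0, 0],
    [0, 0, 0],
    [0, 0, 0],
    [0, 0, 0],
    [0, 0, 0],
    [0, 0, 0],
  ],
  grip=[1, 1, 1, 1, 1, 1, 1, 1],
)

```text
t: 7.15
eef_pos: [0.5052, -0.1238, 0.06]
tool_rot: [0.065, 0.706, 0.049, -0.703]
contact_force: [-3.0, 1.5, 8.6]
gripper_width: -0.003
```

Call:
apply_moves(
  travel=[
    [0.03, 0, 0],
    [0.03, 0, 0],
    [0.03, 0, 0],
    [0.03, 0, 0],
    [0.03, 0, 0],
    [0.03, 0, 0],
    [0.03, 0, 0],
    [0.02, 0, 0],
  ],
  turn=[
    [0, 0, 0],
    [0, 0, 0],
    [0, 0, 0],
    [0, 0, 0],
    [0, 0, 0],
    [0, 0, 0],
    [0, 0, 0],
    [0, 0, 0],
  ],
  grip=[1, 1, 1, 1, 1, 1, 1, 1],
)

```text
t: 7.82
eef_pos: [0.5053, -0.1237, 0.0601]
tool_rot: [0.065, 0.706, 0.048, -0.704]
contact_force: [-2.5, 0.8, 8.3]
gripper_width: 0.003
```

Call:
apply_moves(
  travel=[
    [-0.06, 0, 0.01],
    [-0.1, 0, 0.02],
    [-0.12, 0, 0.03],
    [-0.12, 0, 0.03],
    [-0.12, 0, 0.03],
    [-0.12, 0, 0.03],
    [-0.12, 0, 0.03],
    [-0.12, 0, 0.03],
  ],
  turn=[
    [0, 0, 0],
    [0, 0, 0],
    [0, 0, 0],
    [0, 0, 0],
    [0, 0, 0],
    [0, 0, 0],
    [0, 0, 0],
    [0, 0, 0],
  ],
  grip=[1, 1, 1, 1, 1, 1, 1, 1],
)

```text
t: 8.48
eef_pos: [0.5031, -0.124, 0.0689]
tool_rot: [0.066, 0.706, 0.048, -0.704]
contact_force: [-0.4, 0.6, 4.0]
gripper_width: -0.0
```

Call:
apply_moves(
  travel=[
    [-0.12, 0, 0.02],
    [-0.12, 0, 0.02],
    [-0.12, 0, 0.02],
    [-0.12, 0, 0.02],
    [-0.12, 0, 0.02],
    [-0.12, 0, 0.02],
    [-0.12, 0, 0.02],
    [-0.12, 0, 0.02],
  ],
  turn=[
    [0, 0, 0],
    [0, 0, 0],
    [0, 0, 0],
    [0, 0, 0],
    [0, 0, 0],
    [0, 0, 0],
    [0, 0, 0],
    [0, 0, 0],
  ],
  grip=[1, 1, 1, 1, 1, 1, 1, 1],
)

```text
t: 9.15
eef_pos: [0.5011, -0.1244, 0.08]
tool_rot: [0.066, 0.706, 0.048, -0.704]
contact_force: [-0.8, 0.2, 5.2]
gripper_width: 0.0
```

Call:
apply_moves(
  travel=[
    [-0.12, 0, 0.02],
    [-0.12, 0, 0.02],
    [-0.12, 0, 0.01],
    [-0.12, 0, 0.01],
    [-0.12, 0, 0.01],
    [-0.12, 0, 0.01],
    [-0.12, 0, 0.01],
    [-0.12, 0, 0.01],
  ],
  turn=[
    [0, 0, 0],
    [0, 0, 0],
    [0, 0, 0],
    [0, 0, 0],
    [0, 0, 0],
    [0, 0, 0],
    [0, 0, 0],
    [0, 0, 0],
  ],
  grip=[1, 1, 1, 1, 1, 1, 1, 1],
)

```text
t: 9.82
eef_pos: [0.4999, -0.1247, 0.0912]
tool_rot: [0.066, 0.706, 0.047, -0.704]
contact_force: [-1.3, 0.5, 6.5]
gripper_width: -0.003
```

Call:
apply_moves(
  travel=[
    [-0.12, 0, 0],
    [-0.12, 0, 0],
    [-0.12, 0, 0],
    [-0.12, 0, 0],
    [-0.11, 0, 0],
    [-0.1, 0, 0],
    [-0.1, 0, 0],
    [-0.1, 0, 0],
  ],
  turn=[
    [0, 0, 0],
    [0, 0, 0],
    [0, 0, 0],
    [0, 0, 0],
    [0, 0, 0],
    [0, 0, 0],
    [0, 0, 0],
    [0, 0, 0],
  ],
  grip=[1, 1, 1, 1, 1, 1, 1, 1],
)

```text
t: 10.48
eef_pos: [0.4994, -0.1247, 0.1022]
tool_rot: [0.066, 0.705, 0.047, -0.704]
contact_force: [-2.3, 0.6, 5.9]
gripper_width: 0.004
```

Call:
apply_moves(
  travel=[
    [-0.09, 0, 0],
    [-0.09, 0, 0],
    [-0.08, 0, 0],
    [-0.08, 0, 0],
    [-0.08, 0, 0],
  ],
  turn=[
    [0, 0, 0],
    [0, 0, 0],
    [0, 0, 0],
    [0, 0, 0],
    [0, 0, 0],
  ],
  grip=[1, 1, 1, 1, 1],
)

```text
t: 10.9
eef_pos: [0.4994, -0.1246, 0.108]
tool_rot: [0.066, 0.706, 0.047, -0.704]
contact_force: [-2.1, 0.6, 6.0]
gripper_width: 0.001
```

Still carrying 6 N at about 1 mm below the shut height, so I slow down further.

Call:
apply_moves(
  travel=[
    [-0.06, 0, 0],
    [-0.06, 0, 0],
    [-0.06, 0, 0],
    [-0.06, 0, 0],
  ],
  turn=[
    [0, 0, 0],
    [0, 0, 0],
    [0, 0, 0],
    [0, 0, 0],
  ],
  grip=[1, 1, 1, 1],
)

```text
t: 11.23
eef_pos: [0.4996, -0.1246, 0.1105]
tool_rot: [0.066, 0.706, 0.047, -0.704]
contact_force: [0.1, 0.2, -0.7]
gripper_width: 0.002
```

Force has dropped to zero at z≈0.110, so the lid is down. I keep rising slowly at first, then check.

Call:
apply_moves(
  travel=[
    [-0.06, 0, 0],
    [-0.1, 0, 0],
    [-0.2, 0, 0],
    [-0.4, 0, 0],
    [-1, 0, 0],
    [-2, 0, 0],
    [-3, 0, 0],
    [-3, 0, 0],
  ],
  turn=[
    [0, 0, 0],
    [0, 0, 0],
    [0, 0, 0],
    [0, 0, 0],
    [0, 0, 0],
    [0, 0, 0],
    [0, 0, 0],
    [0, 0, 0],
  ],
  grip=[1, 1, 1, 1, 1, 1, 1, 1],
)

```text
t: 11.9
eef_pos: [0.4948, -0.1211, 0.207]
tool_rot: [-0.065, -0.701, -0.049, 0.708]
contact_force: [0.3, 0.1, 0.2]
gripper_width: -0.0
```

Call:
apply_moves(
  travel=[
    [-2, 0, 1],
    [-1, 2.5, 2],
    [0, 2.5, 2],
    [0, 2.5, 2],
    [0, 2.5, 2],
    [0, 1, 1],
    [0, 0, 0],
    [0, 0, 0],
  ],
  turn=[
    [0, 0, 0],
    [0, 0, 0],
    [0, 0, 0],
    [0, 0, 0],
    [0, 0, 0],
    [0, 0, 0],
    [0, 0, 0],
    [0, 0, 0],
  ],
  grip=[1, 1, 1, 1, 1, 1, 1, 1],
)

```text
t: 12.57
eef_pos: [0.4168, -0.2481, 0.2581]
tool_rot: [0.069, 0.709, 0.048, -0.7]
contact_force: [0.3, -0.1, 0.5]
gripper_width: 0.002
```

```bash
python3 s.py;python3 - <<'E'
from h import *
a=eyes.read_camera("scene"); b=eyes.read_camera("top")
a0=cv2.imread("pics/scene0.png");b0=cv2.imread("pics/top0.png")
c=lambda x:x[60:320,130:390]; d=lambda x:x[100:340,260:520]
f=lambda x:cv2.resize(x,(390,300))
cv2.imwrite("pics/end.png",np.vstack([np.hstack([f(c(a0)),f(c(a[:,:,::-1]))]),np.hstack([f(d(b0)),f(d(b[:,:,::-1]))])]))
E
```

```text
12.5667 [ 0.4168 -0.2481  0.2581] [ 0.35 -0.06  0.48] [ 0.02 -0.02  0.01 -0.   -0.    0.01  0.01] [[0.015, 0.165, -0.986], [-0.028, -0.986, -0.165], [-0.999, 0.03, -0.01]]
delta [ 14.07476048 -11.18050414  -9.8964488 ]
```

View pics/end.png

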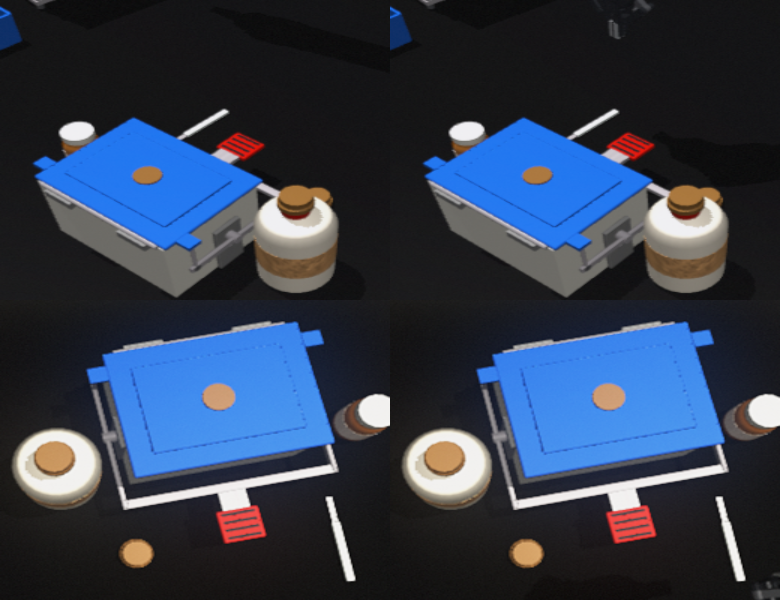

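The before (left) and after (right) crops match: lid shut, paddle up, bag, jar, cap and scalpel unmoved, hand clear.

```bash
python3 -c "
from station import bot
print(bot.hand_in())"
```

```text
the job is handed in; nothing more can be done
None
```

I aired the tub and handed the job in at about 12.7 s on the robot's clock.

- **Press and hold:** I pressed the paddle with closed fingertips down to its stop and held it there from about t = 4.85 s to 7.8 s. A picture during the hold showed the lid wide open and well clear of the hand.
- **Easing down:** I raised the paddle at about 13–17 mm/s on average, slowing near the end. It was carried at 4–6.5 N in every reading until the force dropped to zero at the shut height. I saw no sign of a slam.
- **Last checks:** The final pictures match the first ones. The lid is shut and the paddle is up. The bag, jar, cap and scalpel have not moved. The hand is away with no contact force.

**Blemish:** On reaching the stop, the fingertip force briefly read about 52 N vertically (55 N in total). That is under the 120 N wrist limit. It is above the 40 N limit for the arm and gripper body, but the contact was at the fingertips. I backed off about 1 mm for a moment, then held at 6–10 N, so the paddle may have come slightly off its stop at t ≈ 4.9 s.

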